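# Put the memory stick away and clip the case shut

### The job

Put the memory stick away in the small grey case on the sloping stand: lay it in the open case, shut the lid fully, and only then fold the three clip flaps (front, left and right) fully down, one by one, until each lies flat along its wall of the case. Leave the eraser, binder clip and mouse where they are.

Things in the scene. Friction and masses are not known exactly. Their poses are not given: they have to be found in the camera images.
- stick_center (a point): centre of the black memory stick, 50 mm long (its y), 18 mm wide (its x), 8 mm high (its z), lying flat loose on the desk; this point is half-way up
- case: open grey plastic box, outside 110 (its x) x 120 (its y) x 45 mm (its z), walls and floor 4 mm, fixed on a steel stand so that its open top leans 30 degrees to its front (-x), which faces roughly the robot. Origin: centre of the underside, 62 mm above the desk; x runs up the slope to the back, y to the left, z out of the open top. The front wall thus overhangs by 30 degrees
- lid (a joint): angle (rad) of the grey lid, 6 mm thick, hinged along the box's back rim; 0 shut, grows as it opens; at 1.57 it is parallel to the case's z. It measures 121 mm (hinge to front, brim included) x 124 mm (across). The hinge is stiff (about 0.14 N m) and stays where it is left
- lid_hinge (a point): middle of the lid's hinge axis, at (58.5, 0, 48.5) mm in the case frame; the axis runs along the case's y. The lid reaches 123 mm from the axis, 3 mm either side of it
- flap_front (a joint): angle (rad) of the clip flap on the lid's front edge: 0 folded fully down along the front wall of the shut case (end of travel); 1.57 standing out level with the lid. Each flap is a grey plate 46 mm wide, 4 mm thick, 22 to 40 mm from its hinge axis on two thin arms; stays where left (0.03 N m). Folded down, its outer face lies 6 mm outside the hinge axis; the lid's front brim 4 mm
- flap_left (a joint): the same for the flap on the lid's left edge (the case's +y), folding along the left wall
- flap_right (a joint): the same for the flap on the lid's right edge (the case's -y), folding along the right wall
- flap_front_hinge (a point): middle of the front flap's hinge axis, on the lid; with the lid shut at (-60.5, 0, 48.5) mm in the case frame, axis along the case's y
- flap_left_hinge (a point): middle of the left flap's hinge axis; with the lid shut at (-18, 65.5, 48.5) mm in the case frame, axis along the case's x
- flap_right_hinge (a point): middle of the right flap's hinge axis; with the lid shut at (-18, -65.5, 48.5) mm in the case frame, axis along the case's x
- eraser: bystander: eraser in a blue paper sleeve, 45 x 21 x 12 mm, loose, near the stick; origin under its centre
- clip: bystander: black binder clip, 32 x 34 x 16 mm, loose; origin under its centre
- mouse: bystander: grey cordless mouse, 111 x 60 x 36 mm, loose; origin under its centre
- case_in (a point): centre of the case's inner floor, 4 mm above the case's origin along its z; the inner floor is 102 (x) x 112 mm (y), 41 mm deep. Behind the case, to its left, the room's cordless phone stands upright on the desk, 190 mm tall: keep the hand clear of it
Mind the look-alikes: they are no part of the job. Leave any orange or purple look-alike of the part that bears stick_center alone.

How it is judged:
On the way, in this order (a step that is already met when the one before it is completed fails the run):
1. the memory stick lies in the open case, let go (x of stick_center in the frame of case between -0.055 and 0.055 m and y of stick_center in the frame of case between -0.06 and 0.06 m and z of stick_center in the frame of case between 0 and 0.04 m and contact force between stick and the fingers below 0.1 N and value of joint lid above 0.5 rad), for 0.2 s.
2. the lid is shut over it (value of joint lid below 0.08 rad), for 0.2 s.
3. all three flaps are folded down (value of joint each of flap_front, flap_left, flap_right below 0.12 rad), for 0.2 s.
At the end, for the whole second after the job is handed in: the memory stick rests inside the case, the lid is shut (under 0.08 rad) and each of the three flaps is folded down to under 0.12 rad (all of step 3 and value of joint lid below 0.08 rad and x of stick_center in the frame of case between -0.055 and 0.055 m and y of stick_center in the frame of case between -0.06 and 0.06 m and z of stick_center in the frame of case between 0 and 0.045 m and linear speed of stick below 0.02 m/s); the robot touches nothing.
It fails at once if a flap is folded down before the lid is shut (value of joint lid above 0.2 rad and value of joint any of flap_front, flap_left, flap_right below 0.5 rad).
It fails at once if the eraser, binder clip or mouse is pushed away by more than 2 cm (distance of any of eraser, clip, mouse from where it was at the start of the episode above 0.02 m).
It also fails if it takes over 72 s, if anything falls off the work surface, if the arm or the gripper's body presses on something with over 40 N, if the wrist force passes 120 N, or if a joint passes its speed limit or range.

### The arm

A 6-joint arm with a two-finger parallel gripper is mounted at the origin on the work surface; the furniture and walls round the work are solid. World frame = base frame: x ahead of the robot, y to its left, z up, the work surface at z = 0. Lengths are in m, angles in rad, forces in N, time in s.
With the tool pointing down it reaches from about 0.275 to 0.875 m from the base axis. Payload 12.5 kg.
Tool frame: the origin (TCP) lies between the finger pads; the fingertips stand 22 mm ahead of it and the grasp point (between the pads) lies 3 mm ahead of it; z points along the fingers, y is the line along which they close (so a half turn about z gives the same grasp; the last joint's range is limited). The gripper opens to 85 mm and grips with 20 to 120 N. Pads are 22 mm wide; open, the fingers measure 114 mm over their backs; the gripper's body (76 mm by 85 mm) begins 54 mm behind the grasp point. The pads swing forward as they close: fully open they stand 13 mm farther back than shut.
Start: joints at [1.238, 0.351, 1.652, -0, 1.139, -0.085], TCP at [0.135, 0.533, 0.253] pointing down, gripper open.
Joint ranges: [-2.75, 2.75], [-0.79, 2.1], [0.01, 2.65], [-1.57, 4.71], [0.07, 3.14], [-2.87, 2.87]. Speed limits (rad/s): [2.22, 2.22, 2.79, 3.14, 3.14, 3.14].

### API

Orientations are given as a unit quaternion [w, x, y, z].
In Python, from bench import * gives the robot as it stands.
- The arm moves only by the shell command python3 -m crank 'ROWS'. ROWS is JSON, a list that holds one entry, the list of rows, each a list of 7 numbers: the closure, from -1 (fully open) to 1 (shut), so that 0 is half open, then the shift along the tool's x, y, z in mm, then the turn, a rotation vector about the tool's x, y, z in degrees. In form: [[[fingers, tx, ty, tz, wx, wy, wz], ...]]. A call has 1 to 20 rows; each row is the pose to reach, as a shift and turn from the pose commanded when the call began, along the tool's axes at that moment; what a row does not reach only later rows make up. A row lasts 1/10 s, in which the tool goes at most 50 mm and 8.59 degrees, less where a joint would pass 70% of its speed; a pose out of reach is approached as far as the arm can. A call with a gripper value outside its range is refused whole. The fingers move at their own pace and stop on an object; the grip force is fixed at half the most. Time passes only in rows, so rows that repeat a pose let the fingers close. It gives the time, the measured TCP pose, the force, the opening and the grip force at its end, in the units of the state.
- observe(): the state, without advancing time (a new reading comes with each control period).
- capture(name): name is "scene" or "side" or "wrist"; returns a dict with "frame" (480x640x3 uint8, red, green, blue), "depth" (480x640 float32, m along the optical axis (not along the pixel's ray), 0 where there is no reading), "fx", "fy", "cx", "cy" (pixels), "position" and "rotation" of the camera in the world. Camera axes: x right, y down, z forward; pixel columns grow to the right and rows downward; lengths in m; the calibration is good to about 2 mm. A picture is of the moment at which its call begins.
- sign_off(): hands the job in; it is judged then, once.
The state is a dict: "time_s": time; "joint_pos": joint angles; "dq": joint speeds; "effort": joint torques, N m; "tool_pos": TCP position; "orientation": TCP orientation; "wrist_force": force on the tool from outside, world axes, zero at the start; "torque": the same for the moment, N m; "gripper_width": opening from 0.0 (shut) to 1.0 (fully open); "grip_force": force on a finger pad.
Only numpy, scipy, OpenCV 4.12 (cv2) and the standard library are available. Lean on these libraries where they do the work, as an engineer would, in place of code of your own. Each camera call takes 0.05 s, during which the arm holds its last target. There are 200 camera calls.

## Working session

There is one attempt and no reset: what is moved stays moved. The work goes in short steps, Python scripts to look and compute and a shell command to move; the robot and the scene stay as the last step left them, time stands still between calls to the robot, and variables do not carry over. Pictures are saved under pics/ and viewed, at most 10 in all, crops included, and the job is handed in when it is done.

```bash
mkdir -p pics; ls; python3 - <<'E'
from bench import *
import cv2,numpy as np
s=observe();print(s)
a=[]
for n in("scene","side"):
    c=capture(n);np.savez(n+".npz",**c);print(n,c["position"],np.round(c["rotation"],3).tolist(),c["fx"],c["cx"],c["cy"])
    cv2.imwrite(f"pics/{n}0.png",c["frame"][:,:,::-1])
E
```

```text
pics
{'time_s': 0.0, 'joint_pos': array([ 1.23838214e+00,  3.51223645e-01,  1.65241295e+00,  6.66216662e-06,
        1.13908352e+00, -8.46197309e-02]), 'dq': array([ 0.00259613, -0.00076079,  0.00080364, -0.00159166, -0.00095669,
        0.00219179]), 'effort': array([-1.06164171e-03, -5.06101191e+01, -2.91418612e+01, -1.06456930e-04,
        4.30461019e-03, -2.33035547e-05]), 'tool_pos': array([0.13478394, 0.53292404, 0.25276953]), 'orientation': array([-1.19657163e-04,  1.23581853e-01,  9.92334222e-01, -5.50896252e-04]), 'wrist_force': array([-0.0227368 ,  0.30805579, -0.1216998 ]), 'torque': array([-0.01257846, -0.01484125,  0.03591242]), 'grip_force': 0.0, 'gripper_width': 1.0041020548697586}
scene [0.14965765 0.42312942 0.80853543] [0.082, -0.213, 0.905, -0.358] 603.0408470516737 325.6468914271685 244.71286712126482
side [-0.2653018  -0.40189828  0.74263354] [-0.339, 0.733, -0.536, 0.246] 504.52861985466546 319.205637967554 248.23252517917118
```

View pics/scene0.png

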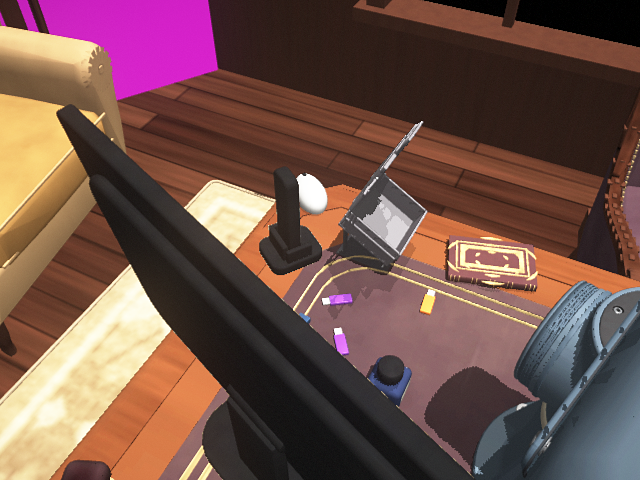

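View pics/side0.png

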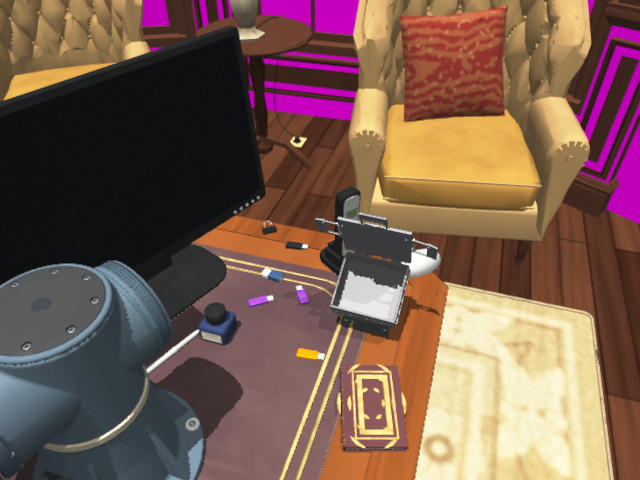

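The scene view shows the open case at about (385,215), the phone at (288,230), purple sticks at (338,300) and (341,341), and an orange stick at (428,300). The side view shows the case at (372,285) and the phone at (347,230).

Candidates for the stick in the side view:
- black stick at (297,245): the one I choose, because it is black
- purple sticks at (260,300) and (302,295), and the orange stick at (310,354): look-alikes
- binder clip at (268,228)
- eraser at (271,275)

I'll check the choice in a close crop.

```bash
cat > h.py <<'E'
from bench import *
import cv2,numpy as np
from scipy.spatial.transform import Rotation as R
def rot(q): return R.from_quat(np.roll(q,-1)).as_matrix()
def cloud(c):
    v,u=np.mgrid[0:480,0:640]; d=c["depth"]
    p=np.stack([(u-c["cx"])/c["fx"]*d,(v-c["cy"])/c["fy"]*d,d],-1)
    return p@rot(c["rotation"]).T+c["position"]
E
python3 - <<'E'
from h import *
c=dict(np.load("side.npz"));P=cloud(c)
for n,(u,v) in dict(stick=(297,245),clip=(268,228),eras=(271,275),pur1=(260,300),pur2=(302,295),orange=(310,354),phone=(347,200),desk=(300,330),casefloor=(365,300),lidtop=(375,235),fl=(328,222),fr=(427,250),ff=(372,220),ink=(215,310),book=(372,400),monR=(262,200)).items(): print(n,np.round(P[v,u],3))
# pixel dump of black-stick region
f=c["frame"]
cr=cv2.resize(f[205:345,240:450],None,fx=3.8,fy=3.8,interpolation=cv2.INTER_CUBIC)
cv2.imwrite("pics/crop1.png",cr[:,:,::-1])
E
```

```text
stick [ 0.553 -0.087  0.005]
clip [ 0.581 -0.005  0.014]
eras [ 0.437 -0.07   0.012]
pur1 [ 0.367 -0.074  0.007]
pur2 [ 0.404 -0.151  0.009]
orange [ 0.269 -0.213  0.009]
phone [ 0.51  -0.21   0.184]
desk [ 0.322 -0.175  0.002]
casefloor [ 0.385 -0.283  0.055]
lidtop [ 0.383 -0.291  0.215]
fl [ 0.387 -0.209  0.221]
fr [ 0.386 -0.379  0.203]
ff [ 0.359 -0.289  0.263]
ink [ 0.269 -0.032  0.066]
book [ 0.204 -0.341  0.019]
monR [ 1.715  0.546 -0.78 ]
```

View pics/crop1.png

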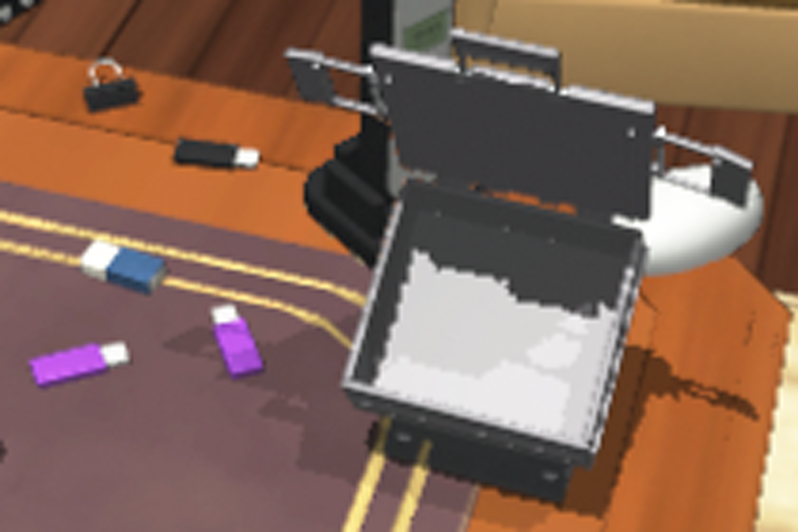

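The crop shows the black stick at crop (215,154), with its white plug to the right. The eraser is at (122,266), the clip at (112,95) and the phone base at (345,190). The case rim corners are at (348,385), (592,452), (645,238) and (408,185).

```bash
cat > m.py <<'E'
from h import *
from scipy.optimize import least_squares
c=dict(np.load("side.npz"));P=cloud(c);Rc=rot(c["rotation"])
def proj(p):
    q=(np.atleast_2d(p)-c["position"])@Rc; return q[:,:2]/q[:,2:]*[c["fx"],c["fy"]]+[c["cx"],c["cy"]]
def T(x,y,yaw):
    return R.from_euler("zy",[yaw,np.radians(-30)]).as_matrix(),np.array([x,y,0.062])
M=np.array([[-55,60,45],[-55,-60,45],[55,-60,45],[55,60,45]])/1000
px=np.array([[348,385],[592,452],[645,238],[408,185]])/3.8+[240,205]
def f(t):
    A,o=T(*t); return (proj(M@A.T+o)-px).ravel()
r=least_squares(f,[.4,-.28,-.6]);print(r.x,np.round(r.fun,1))
A,o=T(*r.x);L=(P-o)@A
m=(abs(L[...,0])<.045)&(abs(L[...,1])<.05)&(L[...,2]>-.01)&(L[...,2]<.02);print("floor z",np.median(L[m][:,2]),m.sum())
# lid inner face
m=(abs(L[...,1])<.05)&(L[...,2]>.07)&(L[...,2]<.15)&(L[...,0]>0)&(L[...,0]<.13)
q=L[m];print("lid",m.sum(),np.polyfit(q[:,2],q[:,0],1), q[:,0].mean(),q[:,2].mean())
# stick
m=np.zeros((480,640),bool);m[238:253,283:312]=1
m&=(P[...,2]>.005)&(P[...,2]<.02);q=P[m];print(m.sum(),q.min(0),q.max(0))
(cc,wh,an)=cv2.minAreaRect((q[:,:2]*1000).astype(np.float32));print("stick",cc,wh,an)
m=np.zeros((480,640),bool);m[30:330,0:266]=1
m&=(P[...,2]>.03)&(P[...,0]<1.1)&(c["depth"]>0)&(P[...,0]>.3);q=P[m];print("mon",q.min(0),q.max(0))
for n in range(0,len(q),len(q)//8):print(np.round(q[n],2))
c2=dict(np.load("scene.npz"));P2=cloud(c2)
for u,v in[(70,110),(100,190),(150,250),(230,320),(300,390),(400,460),(240,430),(288,180)]:print(u,v,np.round(P2[v,u],3))
for P_ in (P,P2):
  m=(P_[...,2]>.1)&(P_[...,0]>.44)&(P_[...,0]<.62)&(P_[...,1]<-.1)&(P_[...,1]>-.3);q=P_[m];print("phone",q.min(0),q.max(0))
E
python3 m.py
```

```text
[ 0.39854328 -0.29342233 -0.02806007] [-1.2  1.4  0.3  1.   1.2 -1.1 -0.3 -2. ]
floor z 0.002869204599927835 2348
lid 1070 [0.05915555 0.05511351] 0.061728373982862954 0.11182148444109559
113 [ 0.53736628 -0.11952641  0.00509128] [ 0.57317443 -0.04992954  0.01193699]
stick (551.4891967773438, -81.32559967041016) (69.7655029296875, 32.15245819091797) 71.22516632080078
mon [0.30001044 0.01276745 0.03005704] [0.64012383 0.19766301 0.44548312]
[0.61 0.08 0.44]
[0.63 0.04 0.36]
[0.51 0.09 0.36]
[0.4  0.14 0.36]
[0.52 0.07 0.26]
[0.57 0.04 0.19]
[0.62 0.02 0.1 ]
[0.51 0.06 0.09]
[0.34 0.17 0.03]
70 110 [0.625 0.064 0.444]
100 190 [0.563 0.11  0.394]
150 250 [0.481 0.141 0.373]
230 320 [0.353 0.191 0.398]
300 390 [0.27  0.222 0.398]
400 460 [0.18  0.25  0.421]
240 430 [0.387 0.17  0.128]
288 180 [ 0.52  -0.194  0.191]
phone [ 0.50241996 -0.2280686   0.10021282] [ 0.55140965 -0.1836844   0.19309185]
phone [ 0.44008672 -0.24366494  0.10000984] [ 0.55766868 -0.18031333  0.19397799]
```

```bash
cat >> h.py <<'E'
def case(x,y,yaw): return R.from_euler("zy",[yaw,np.radians(-30)]).as_matrix(),np.array([x,y,0.062])
def down(a): # tool pointing down, tool y at world angle a (rad)
    y=np.array([np.cos(a),np.sin(a),0]);z=np.array([0,0,-1.]);return np.c_[np.cross(y,z),y,z]
def rows(*wps):
    s=observe();A=rot(s["orientation"])
    for p,B in wps:
        t=A.T@(np.array(p)-s["tool_pos"])*1000;w=R.from_matrix(A.T@B).as_rotvec(degrees=True)
        print(np.round(t,1).tolist(),np.round(w,1).tolist())
E
python3 - <<'E'
from h import *
c=dict(np.load("side.npz"));Rc=rot(c["rotation"])
def ray(u,v,z=.006):
    d=Rc@[(u-c["cx"])/c["fx"],(v-c["cy"])/c["fy"],1];return c["position"]+d*(z-c["position"][2])/d[2]
a,b=ray(240+176/3.8,205+151/3.8),ray(240+259/3.8,205+157/3.8)
print(a,b,np.linalg.norm(a-b),np.degrees(np.arctan2(*(b-a)[1::-1])))
m=(a+b)/2;B=down(np.arctan2(*(b-a)[1::-1])+np.pi/2)
rows(([.35,.23,.60],B),([m[0],m[1],.60],B),([m[0],m[1],.25],B))
E
```

```text
[ 0.54585209 -0.06374461  0.006     ] [ 0.55548752 -0.11276402  0.006     ] 0.04995742440014136 -78.87950519476625
[-282.9, -241.3, -347.0] [-0.1, 0.0, 64.7]
[-555.5, -500.6, -346.7] [-0.1, 0.0, 64.7]
[-555.6, -500.2, 3.3] [-0.1, 0.0, 64.7]
```

```bash
python3 -m crank '[[[-1,0,0,-350,0,0,0],[-1,0,0,-350,0,0,0],[-1,0,0,-350,0,0,0],[-1,0,0,-350,0,0,0],[-1,0,0,-350,0,0,0],[-1,0,0,-350,0,0,0],[-1,0,0,-350,0,0,0],[-1,0,0,-350,0,0,0],[-1,-280,-240,-350,0,0,64],[-1,-280,-240,-350,0,0,64],[-1,-280,-240,-350,0,0,64],[-1,-280,-240,-350,0,0,64],[-1,-280,-240,-350,0,0,64],[-1,-280,-240,-350,0,0,64],[-1,-280,-240,-350,0,0,64],[-1,-280,-240,-350,0,0,64]]]'; python3 - <<'E'
from h import *
print(observe()["joint_pos"])
B=down(np.radians(-78.9+90))
rows(([.551,-.088,.60],B),([.551,-.088,.25],B))
E
```

```text
time_s: 1.7
tool_pos: [0.3489, 0.229, 0.6028]
orientation: [0.0, 0.634, 0.773, -0.001]
wrist_force: [0.1, 1.3, 0.0]
gripper_width: 1.001
grip_force: 0.0
[ 4.69542201e-01 -2.71528549e-02  1.27618299e+00 -6.94767032e-04
  1.89339193e+00  2.72132106e-01]
[-350.4, 136.1, 3.0] [-0.0, 0.0, 0.2]
[-350.1, 136.3, 353.0] [-0.0, 0.0, 0.2]
```

```bash
python3 -m crank '[[[-1,-350,136,3,0,0,0],[-1,-350,136,3,0,0,0],[-1,-350,136,3,0,0,0],[-1,-350,136,3,0,0,0],[-1,-350,136,3,0,0,0],[-1,-350,136,3,0,0,0],[-1,-350,136,3,0,0,0],[-1,-350,136,3,0,0,0],[-1,-350,136,353,0,0,0],[-1,-350,136,353,0,0,0],[-1,-350,136,353,0,0,0],[-0.3,-350,136,353,0,0,0],[-0.3,-350,136,353,0,0,0],[-0.3,-350,136,353,0,0,0],[-0.3,-350,136,353,0,0,0],[-0.3,-350,136,353,0,0,0],[-0.3,-350,136,353,0,0,0]]]'; python3 - <<'E'
from h import *
print(observe()["joint_pos"])
c=capture("wrist");np.savez("w1.npz",**c)
print(c["position"],c["fx"])
cv2.imwrite("pics/w1.png",c["frame"][:,:,::-1])
E
```

```text
time_s: 3.4
tool_pos: [0.5524, -0.083, 0.2512]
orientation: [-0.0, 0.631, 0.776, -0.0]
wrist_force: [-0.2, 0.2, 0.5]
gripper_width: 0.649
grip_force: 0.0
[-2.32430257e-01  3.68616288e-01  1.63117301e+00 -3.09074228e-05
  1.14227802e+00 -4.38395411e-01]
[ 0.53712738 -0.01611505  0.37199335] 383.17494374320785
```

View pics/w1.png

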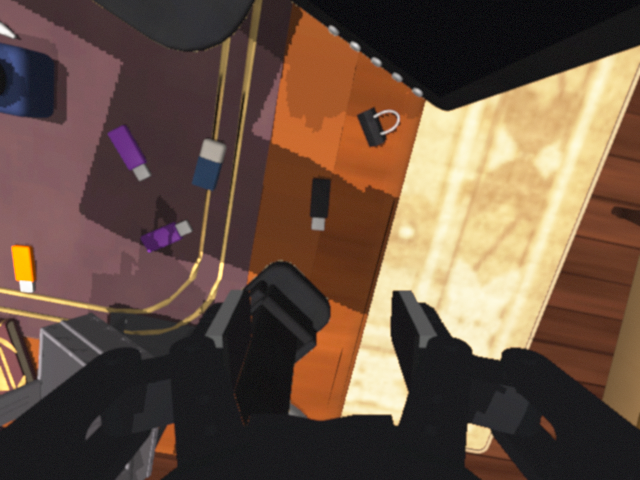

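The wrist view shows the black stick at (320,203), running from (320,178) to (317,230). The clip is at (378,127), the eraser at (208,165) and the phone base at (290,300). The stick is clear to grasp.

```bash
python3 - <<'E'
from h import *
c=dict(np.load("w1.npz"));Rc=rot(c["rotation"]);f=c["frame"].astype(int)
P=cloud(c)
sub=np.zeros((480,640),bool);sub[168:240,300:340]=1
r,g,b=f[...,0],f[...,1],f[...,2]
m=sub&((r-b)<25)
n,l,st,ce=cv2.connectedComponentsWithStats(m.astype(np.uint8));print(st,ce)
v,u=np.nonzero(m)
rect=cv2.minAreaRect(np.c_[u,v].astype(np.float32));print(rect)
box=cv2.boxPoints(rect)
d=np.c_[(box[:,0]-c["cx"])/c["fx"],(box[:,1]-c["cy"])/c["fy"],np.ones(4)]@Rc.T
W=c["position"]+d*((.008-c["position"][2])/d[:,2])[:,None];print(W,W.mean(0))
e=[W[1]-W[0],W[2]-W[1]];L=max(e,key=np.linalg.norm);print([np.linalg.norm(x) for x in e]);a=np.arctan2(L[1],L[0]);a-=np.pi*(a>0);print(np.degrees(a))
x,y=W.mean(0)[:2]
rows(([x,y,.10],down(a+np.pi/2)),([x,y,.019],down(a+np.pi/2)))
E
```

```text
[[     0      0    640    480 306380]
 [   310    179     20     51    820]] [[319.50018931 239.59907631]
 [319.42926829 202.48170732]]
((319.3680114746094, 203.84771728515625), (17.384281158447266, 50.79914855957031), 4.085616588592529)
[[ 0.5453537  -0.11136023  0.008     ]
 [ 0.53896321 -0.06210606  0.008     ]
 [ 0.55526428 -0.0598868   0.008     ]
 [ 0.56227336 -0.10910219  0.008     ]] [ 0.55046364 -0.08561382  0.008     ]
[np.float64(0.04966700839002871), np.float64(0.016451437722404344)]
-82.60744718303677
[-1.7, -3.5, 152.6] [0.1, 0.1, 4.4]
[-1.6, -3.7, 233.6] [0.1, 0.1, 4.4]
```

```bash
python3 -m crank '[[[-0.3,-2,-3.5,200,0,0,4.4],[-0.3,-2,-3.5,200,0,0,4.4],[-0.3,-2,-3.5,200,0,0,4.4],[-0.3,-2,-3.5,200,0,0,4.4],[-0.3,-2,-3.5,215,0,0,4.4],[-0.3,-2,-3.5,229,0,0,4.4],[-0.3,-2,-3.5,229,0,0,4.4],[-0.3,-2,-3.5,229,0,0,4.4],[1,-2,-3.5,229,0,0,4.4],[1,-2,-3.5,229,0,0,4.4],[1,-2,-3.5,229,0,0,4.4],[1,-2,-3.5,229,0,0,4.4],[1,-2,-3.5,229,0,0,4.4],[1,-2,-3.5,229,0,0,4.4],[1,-2,-3.5,229,0,0,4.4],[1,-2,-3.5,229,0,0,4.4]]]'
```

```text
time_s: 5.05
tool_pos: [0.5498, -0.0858, 0.0226]
orientation: [0.001, 0.66, 0.751, 0.0]
wrist_force: [-2.7, 0.2, 10.6]
gripper_width: 0.192
grip_force: 59.8
```

```bash
cat >> h.py <<'E'
C=(.3985,-.2934,-.028)
def cp(x,y,z):
    A,o=case(*C);return A@(np.array([x,y,z])/1000)+o
def ctilt(): # tool z=-case z, tool y=case x (tool x=case y)
    A,_=case(*C);return np.c_[A[:,1],A[:,0],-A[:,2]]
E
python3 - <<'E'
from h import *
p=observe()["tool_pos"];B=rot(observe()["orientation"])
rows(([p[0],p[1],.42],B),(cp(-12,0,260),ctilt()),(cp(-12,0,36),ctilt()))
print(cp(-12,0,260),cp(-12,0,36))
E
```

```text
[-0.2, 0.6, -397.4] [0.0, 0.0, 0.0]
[-168.2, -315.5, -259.0] [-29.9, -1.5, 8.8]
[-182.5, -204.8, -64.8] [-29.9, -1.5, 8.8]
[ 0.25811177 -0.29306404  0.28116896] [ 0.37011177 -0.29306404  0.08717927]
```

```bash
python3 -m crank '[[[1,0,0,-400,0,0,0],[1,0,0,-400,0,0,0],[1,0,0,-400,0,0,0],[1,0,0,-400,0,0,0],[1,0,0,-400,0,0,0],[1,0,0,-400,0,0,0],[1,0,0,-400,0,0,0],[1,0,0,-400,0,0,0],[1,-168,-315,-400,-30,-1.5,9],[1,-168,-315,-400,-30,-1.5,9],[1,-168,-315,-400,-30,-1.5,9],[1,-168,-315,-400,-30,-1.5,9],[1,-168,-315,-400,-30,-1.5,9],[1,-168,-315,-400,-30,-1.5,9],[1,-168,-315,-400,-30,-1.5,9],[1,-168,-315,-260,-30,-1.5,9],[1,-168,-315,-260,-30,-1.5,9],[1,-168,-315,-260,-30,-1.5,9],[1,-168,-315,-260,-30,-1.5,9],[1,-168,-315,-260,-30,-1.5,9]]]'; python3 - <<'E'
from h import *
print(observe()["joint_pos"])
c=capture("wrist");np.savez("w2.npz",**c)
cv2.imwrite("pics/w2.png",c["frame"][:,:,::-1])
rows((cp(-12,0,200),ctilt()),(cp(-12,0,36),ctilt()))
P=cloud(c);A,o=case(*C);L=(P-o)@A
m=(abs(L[...,0])<.04)&(abs(L[...,1])<.045)&(abs(L[...,2])<.02);print("floor z",np.median(L[m][:,2]),m.sum())
E
```

```text
time_s: 7.05
tool_pos: [0.2587, -0.2931, 0.2826]
orientation: [0.181, 0.694, 0.672, 0.186]
wrist_force: [0.3, 0.1, 0.0]
gripper_width: 0.185
grip_force: 59.0
[-1.27727566 -0.08351127  2.17032898  0.61272353  0.9840652  -1.57416479]
[0.5, -1.9, 61.5] [0.1, 0.1, -0.1]
[0.9, -2.1, 225.5] [0.1, 0.1, -0.1]
floor z 0.0033899934769280504 7160
```

View pics/w2.png

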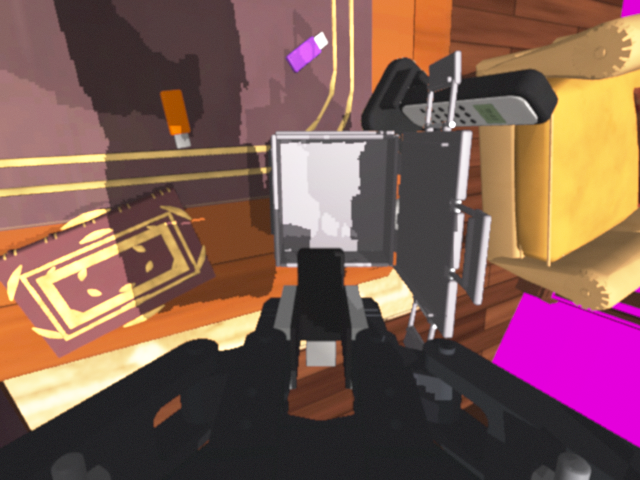

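The stick is held at (322,285). The case is seen from above its opening, with rim corners at about (272,133), (396,132) and (274,266). The lid is clear to the right and the phone is at (460,100). Next I'll lower the stick in, release it and back out.

```bash
python3 -m crank '[[[1,1,-2,60,0,0,0],[1,1,-2,110,0,0,0],[1,1,-2,150,0,0,0],[1,1,-2,190,0,0,0],[1,1,-2,215,0,0,0],[1,1,-2,225,0,0,0],[1,1,-2,225,0,0,0],[1,1,-2,225,0,0,0],[-0.1,1,-2,225,0,0,0],[-0.1,1,-2,225,0,0,0],[-0.1,1,-2,225,0,0,0],[-0.1,1,-2,225,0,0,0],[-0.1,1,-2,225,0,0,0],[-0.1,1,-2,170,0,0,0],[-0.1,1,-2,110,0,0,0],[-0.1,1,-2,50,0,0,0],[-0.1,1,-2,0,0,0,0],[-0.1,1,-2,0,0,0,0],[-0.1,1,-2,0,0,0,0]]]'; python3 - <<'E'
from h import *
from scipy.optimize import least_squares
c=capture("wrist");np.savez("w3.npz",**c)
cr=cv2.resize(c["frame"][110:350,240:500],None,fx=2.4,fy=2.4,interpolation=cv2.INTER_CUBIC)
cv2.imwrite("pics/w3.png",cr[:,:,::-1])
c=dict(np.load("w2.npz"));Rc=rot(c["rotation"])
def proj(p):
    q=(np.atleast_2d(p)-c["position"])@Rc; return q[:,:2]/q[:,2:]*[c["fx"],c["fy"]]+[c["cx"],c["cy"]]
M=np.array([[-55,60,45],[55,60,45],[-55,-60,45]])/1000
px=np.array([[272,133],[396,132],[274,266]])
def f(t):
    A,o=case(*t);return (proj(M@A.T+o)-px).ravel()
print(f(C));r=least_squares(f,C);print(r.x,r.fun)
E
```

```text
time_s: 9.0
tool_pos: [0.2558, -0.2929, 0.2835]
orientation: [0.183, 0.694, 0.672, 0.184]
wrist_force: [-0.2, -0.2, -0.7]
gripper_width: 0.547
grip_force: 0.0
[-2.92268485  5.17161762  2.21360871  5.65180109  0.30262685  4.25642264]
[ 0.3989919  -0.28910302 -0.02763027] [-2.75814306 -0.04925049  2.75589285  0.3787108   0.51317523 -0.13467615]
```

View pics/w3.png

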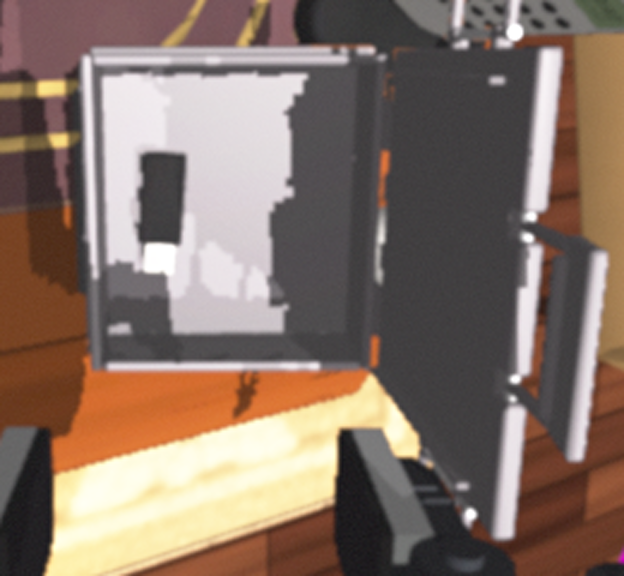

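The stick lies in the case at crop (165,210), released, and the lid is still open. Next I'll work out the arc that closes the lid.

```bash
sed -i 's/^C=.*/C=(.3987,-.291,-.028)/' h.py; cat > lid.py <<'E'
from h import *
A,o=case(*C);B=down(C[2]);u=B[:,1]
def tcp(th,r,front):
    t=np.radians(th);p=cp(58.5-r*np.cos(t)+3*np.sin(t),0,48.5+r*np.sin(t)+3*np.cos(t))
    return p+u*(.0145 if front else -.0145)+[0,0,.022]
s=observe()
T=[(th,85,1) for th in (108,94,86,78,70,62,54,46,38,30)]+[(22,64,0),(14,73,0),(7,80,0),(2,85,0),(-3,85,0)]
pre=tcp(108,85,1)
print(pre,tcp(-3,85,0));print("now");rows((s["tool_pos"]+[0,0,.16],rot(s["orientation"])),([pre[0],pre[1],.44],B),(pre,B))
print("from pre")
for t in T: print(t,np.round(B.T@(tcp(*t)-pre)*1000).tolist())
E
python3 lid.py
```

```text
[ 0.42483901 -0.29385898  0.23900134] [ 0.33770626 -0.28985102  0.11147913]
now
[1.8, 80.1, -138.5] [0.0, 0.0, 0.0]
[5.2, 225.2, -52.5] [30.1, -0.6, -0.2]
[3.0, 124.5, 121.4] [30.1, -0.6, -0.2]
from pre
(108, 85, 1) [0.0, 0.0, 0.0]
(94, 85, 1) [0.0, -20.0, 6.0]
(86, 85, 1) [0.0, -30.0, 12.0]
(78, 85, 1) [0.0, -40.0, 19.0]
(70, 85, 1) [0.0, -48.0, 27.0]
(62, 85, 1) [0.0, -56.0, 36.0]
(54, 85, 1) [0.0, -62.0, 46.0]
(46, 85, 1) [1.0, -66.0, 57.0]
(38, 85, 1) [1.0, -69.0, 69.0]
(30, 85, 1) [1.0, -70.0, 81.0]
(22, 64, 0) [1.0, -78.0, 90.0]
(14, 73, 0) [1.0, -85.0, 101.0]
(7, 80, 0) [1.0, -89.0, 112.0]
(2, 85, 0) [1.0, -91.0, 121.0]
(-3, 85, 0) [2.0, -87.0, 128.0]
```

```bash
python3 -m crank '[[[1,2,80,-138,0,0,0],[1,2,80,-138,0,0,0],[1,2,80,-138,0,0,0],[1,2,80,-138,0,0,0],[1,2,80,-138,0,0,0],[1,5,225,-52,30,-0.6,0],[1,5,225,-52,30,-0.6,0],[1,5,225,-52,30,-0.6,0],[1,5,225,-52,30,-0.6,0],[1,5,225,-52,30,-0.6,0],[1,5,225,-52,30,-0.6,0],[1,5,225,-52,30,-0.6,0],[1,3,125,121,30,-0.6,0],[1,3,125,121,30,-0.6,0],[1,3,125,121,30,-0.6,0],[1,3,125,121,30,-0.6,0],[1,3,125,121,30,-0.6,0],[1,3,125,121,30,-0.6,0],[1,3,125,121,30,-0.6,0]]]'; python3 lid.py | sed -n '1,5p'; python3 -c "
from h import *;print(observe()['joint_pos'])"
```

```text
time_s: 10.95
tool_pos: [0.426, -0.2938, 0.2413]
orientation: [0.001, 0.718, 0.696, 0.002]
wrist_force: [0.0, -0.4, 0.1]
gripper_width: -0.003
grip_force: 0.0
[ 0.42483901 -0.29385898  0.23900134] [ 0.33770626 -0.28985102  0.11147913]
now
[0.4, 0.6, -160.0] [0.0, 0.0, 0.0]
[0.4, -0.4, -198.7] [0.2, -0.1, -0.2]
[-0.1, -1.2, 2.3] [0.2, -0.1, -0.2]
[-0.69578183  0.30445759  1.74936558  0.00474355  1.08604207 -0.66688239]
```

```bash
python3 -m crank '[[[1,0,-20,8,0,0,0],[1,0,-30,13,0,0,0],[1,0,-40,20,0,0,0],[1,0,-48,28,0,0,0],[1,0,-56,37,0,0,0],[1,0,-62,47,0,0,0],[1,1,-66,58,0,0,0],[1,1,-69,70,0,0,0],[1,1,-71,82,0,0,0],[1,1,-79,92,0,0,0],[1,1,-86,103,0,0,0],[1,1,-90,114,0,0,0],[1,1,-91,122,0,0,0],[1,2,-88,129,0,0,0],[1,2,-88,130,0,0,0],[1,2,-88,130,0,0,0]]]'; python3 - <<'E'
from h import *
c=capture("side");np.savez("s2.npz",**c)
cr=cv2.resize(c["frame"][225:345,280:440],None,fx=5,fy=5,interpolation=cv2.INTER_CUBIC)
cv2.imwrite("pics/s2.png",cr[:,:,::-1])
A,o=case(*C);P=(cloud(c)-o)@A
for y in(-40,40):
  m=(abs(P[...,0])<.045)&(abs(P[...,1]-y/1000)<.015)&(P[...,2]>.03)&(P[...,2]<.07);q=P[m]
  if len(q)>20: print(y,len(q),np.polyfit(q[:,0],q[:,2],1))
E
```

```text
time_s: 12.55
tool_pos: [0.3371, -0.2875, 0.1087]
orientation: [-0.003, 0.717, 0.697, 0.001]
wrist_force: [-12.5, 0.4, 22.4]
gripper_width: -0.002
grip_force: 13.0
-40 846 [0.00387439 0.05180495]
40 541 [-0.00090231  0.05046812]
```

View pics/s2.png

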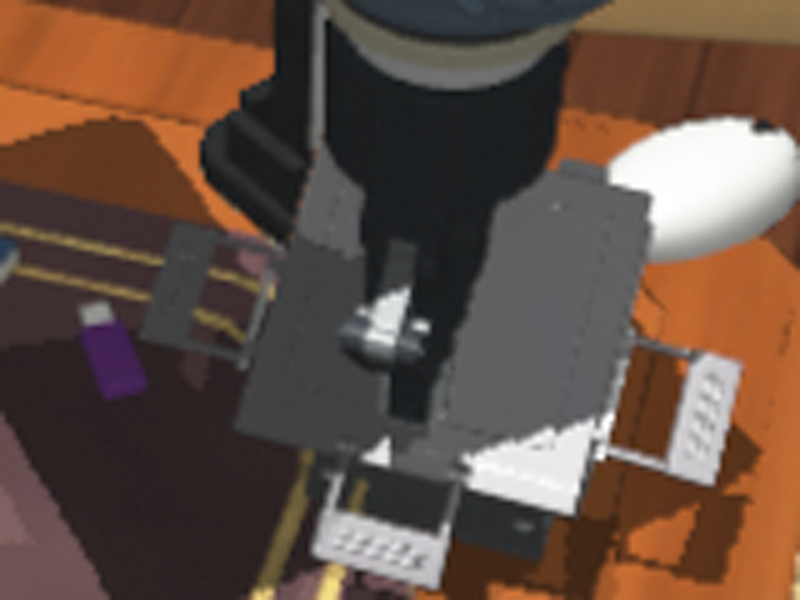

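The lid is shut: its face has zero slope and sits 51 mm up the case z. All three flaps stand out, the left at crop (180,285), the front at (385,530) and the right at (705,415). Next is the left flap.

```bash
cat > flap.py <<'E'
from h import *
import sys
side=sys.argv[1];B=ctilt();h={'L':11,'R':11,'F':14.5}[side]
def tcp(d,z):  # d: outward distance of finger inner face from hinge axis, z: tip height in case
    if side=='F': return cp(-60.5-d-h,0,z+22)
    s=1 if side=='L' else -1
    return cp(-18,s*(65.5+d+h),z+22)
def con(psi,r=31):
    t=np.radians(psi);return r*np.sin(t)+6*np.cos(t),48.5-r*np.cos(t)+6*np.sin(t)
pre=tcp(31,85)
s=observe();print(pre,"now->up60, pre");rows((s["tool_pos"]+[0,0,.08],rot(s["orientation"])),(pre,B))
print("from pre")
W=[con(a) for a in(90,78,66,54,42,30)]+[(20.5,14),(20,4),(15,4),(10,4),(6,4),(4,4)]
for w in W: print(np.round(w,1),np.round(B.T@(tcp(*w)-pre)*1000,1).tolist())
E
python3 flap.py L
```

```text
[ 0.33222405 -0.1830382   0.14717305] now->up60, pre
[0.4, -0.2, -80.0] [0.0, 0.0, 0.0]
[104.5, -8.0, -37.9] [-30.1, 0.6, -0.2]
from pre
[31.  54.5] [0.0, 0.0, 30.5]
[31.6 47.9] [0.6, -0.0, 37.1]
[30.8 41.4] [-0.2, 0.0, 43.6]
[28.6 35.1] [-2.4, 0.0, 49.9]
[25.2 29.5] [-5.8, -0.0, 55.5]
[20.7 24.7] [-10.3, 0.0, 60.3]
[20.5 14. ] [-10.5, 0.0, 71.0]
[20  4] [-11.0, 0.0, 81.0]
[15  4] [-16.0, 0.0, 81.0]
[10  4] [-21.0, 0.0, 81.0]
[6 4] [-25.0, -0.0, 81.0]
[4 4] [-27.0, 0.0, 81.0]
```

```bash
python3 -m crank '[[[1,0,0,-80,0,0,0],[1,0,0,-80,0,0,0],[1,0,0,-80,0,0,0],[1,104,-8,-80,-30,0.6,0],[1,104,-8,-80,-30,0.6,0],[1,104,-8,-80,-30,0.6,0],[1,104,-8,-80,-30,0.6,0],[1,104,-8,-38,-30,0.6,0],[1,104,-8,-38,-30,0.6,0],[1,104,-8,-38,-30,0.6,0],[1,104,-8,-38,-30,0.6,0]]]'; python3 flap.py L | head -3;python3 -c "
from h import *;print(observe()['joint_pos'])"
```

```text
time_s: 13.7
tool_pos: [0.3328, -0.1833, 0.1465]
orientation: [0.18, 0.694, 0.672, 0.186]
wrist_force: [0.2, -0.1, -0.1]
gripper_width: 0.002
grip_force: 0.0
[ 0.33222405 -0.1830382   0.14717305] now->up60, pre
[1.3, 39.9, -69.3] [0.0, 0.0, 0.0]
[0.3, -0.1, -0.9] [-0.1, -0.0, -0.2]
[-0.881165    0.13061956  2.41357526  1.04209313  0.46257004 -1.77072809]
```

```bash
python3 -m crank '[[[1,0,0,29,0,0,0],[1,0,0,36,0,0,0],[1,0,0,43,0,0,0],[1,-2,0,49,0,0,0],[1,-6,0,55,0,0,0],[1,-10,0,60,0,0,0],[1,-10,0,70,0,0,0],[1,-11,0,80,0,0,0],[1,-16,0,80,0,0,0],[1,-21,0,80,0,0,0],[1,-25,0,80,0,0,0],[1,-27,0,80,0,0,0],[1,-27,0,80,0,0,0],[1,-27,0,80,0,0,0]]]'; python3 -c "
from h import *;A,o=case(*C);s=observe();print(A.T@(s['tool_pos']-o),A.T@s['wrist_force'],s['joint_pos'])"
```

```text
time_s: 15.1
tool_pos: [0.3719, -0.2073, 0.0772]
orientation: [0.178, 0.692, 0.673, 0.189]
wrist_force: [6.8, 21.5, 4.0]
gripper_width: -0.004
grip_force: 10.8
[-0.01797436  0.08325885  0.02657066] [ 7.33357493 21.75136803  0.06896216] [-0.83983363  0.40333853  2.34236398  1.49311689  0.3896926  -2.22655957]
```

```bash
python3 -m crank '[[[1,25,0,0,0,0,0],[1,25,0,0,0,0,0],[1,25,0,-90,0,0,0],[1,25,0,-90,0,0,0],[1,25,0,-110,0,0,0],[1,-190,0,-110,0,0,0],[1,-190,0,-110,0,0,0],[1,-190,0,-110,0,0,0],[1,-190,0,-110,0,0,0],[1,-190,0,-110,0,0,0],[1,-190,0,-110,0,0,0],[1,-190,0,-110,0,0,0]]]'; python3 flap.py R;python3 - <<'E'
from h import *
print(observe()['joint_pos'])
A,o=case(*C)
for n in("side","scene"):
  P=(cloud(capture(n))-o)@A
  m=(abs(P[...,0]+.018)<.03)&(P[...,1]>.069)&(P[...,1]<.11)&(P[...,2]>0)&(P[...,2]<.06);q=P[m];print(n,len(q),q[:,1:].min(0) if len(q) else 0,q[:,1:].max(0) if len(q) else 0)
E
```

```text
time_s: 16.3
tool_pos: [0.3111, -0.3999, 0.1692]
orientation: [0.18, 0.694, 0.672, 0.185]
wrist_force: [0.8, 0.5, -0.0]
gripper_width: -0.003
grip_force: 0.0
[ 0.32701126 -0.39795393  0.14416344] now->up60, pre
[1.3, 39.9, -69.3] [0.0, 0.0, 0.0]
[2.0, 1.2, 29.7] [-0.1, 0.0, -0.2]
from pre
[31.  54.5] [-0.0, -0.0, 30.5]
[31.6 47.9] [-0.6, 0.0, 37.1]
[30.8 41.4] [0.2, 0.0, 43.6]
[28.6 35.1] [2.4, -0.0, 49.9]
[25.2 29.5] [5.8, -0.0, 55.5]
[20.7 24.7] [10.3, -0.0, 60.3]
[20.5 14. ] [10.5, -0.0, 71.0]
[20  4] [11.0, -0.0, 81.0]
[15  4] [16.0, -0.0, 81.0]
[10  4] [21.0, -0.0, 81.0]
[6 4] [25.0, 0.0, 81.0]
[4 4] [27.0, -0.0, 81.0]
[-1.23264658  0.33525723  2.02380718  0.7622156   0.75016156 -1.7623068 ]
side 6 [0.0690356  0.01619124] [0.07128957 0.02441696]
scene 254 [0.06902106 0.00567052] [0.0750759  0.05168371]
```

```bash
python3 -m crank '[[[1,2,1,40,0,0,0],[1,2,1,59,0,0,0],[1,2,1,66,0,0,0],[1,2,1,73,0,0,0],[1,4,1,79,0,0,0],[1,8,1,85,0,0,0],[1,12,1,90,0,0,0],[1,12,1,100,0,0,0],[1,13,1,110,0,0,0],[1,18,1,110,0,0,0],[1,23,1,110,0,0,0],[1,27,1,110,0,0,0],[1,29,1,110,0,0,0],[1,29,1,110,0,0,0],[1,29,1,110,0,0,0]]]'; python3 -c "
from h import *;A,o=case(*C);s=observe();print(A.T@(s['tool_pos']-o),A.T@s['wrist_force'],s['joint_pos'])"
```

```text
time_s: 17.9
tool_pos: [0.3684, -0.3714, 0.0752]
orientation: [0.18, 0.694, 0.672, 0.186]
wrist_force: [0.6, -0.5, -0.2]
gripper_width: -0.003
grip_force: 0.2
[-0.01737505 -0.08091054  0.02655479] [ 0.38059932 -0.46304012 -0.49219091] [-1.08839262  0.53131472  2.05420127  1.04079789  0.53907229 -1.96704588]
```

```bash
python3 -m crank '[[[1,2,0,0,0,0,0],[1,4,0,0,0,0,0],[1,4,0,0,0,0,0],[1,4,0,0,0,0,0]]]'; python3 -c "
from h import *;A,o=case(*C);s=observe();print(A.T@(s['tool_pos']-o),A.T@s['wrist_force'],s['joint_pos'])"
```

```text
time_s: 18.3
tool_pos: [0.3683, -0.3706, 0.0755]
orientation: [0.183, 0.695, 0.671, 0.183]
wrist_force: [-3.2, -14.7, -6.2]
gripper_width: -0.001
grip_force: 7.7
[-0.01728905 -0.08012855  0.02688523] [ -5.42915657 -14.81251603  -3.76362394] [-1.08543715  0.52804721  2.0593465   1.04936299  0.52961577 -1.97235144]
```

```bash
sed -i 's/^C=.*/C=(.3987,-.2895,-.028)/' h.py; python3 -m crank '[[[1,-25,0,0,0,0,0],[1,-25,0,0,0,0,0],[1,-25,0,-100,0,0,0],[1,-25,0,-100,0,0,0],[1,-25,0,-110,0,0,0],[1,80,-60,-110,0,0,0],[1,80,-60,-110,0,0,0],[1,80,-60,-110,0,0,0],[1,80,-60,-110,0,0,0]]]'; python3 flap.py F;python3 - <<'E'
from h import *
print(observe()['joint_pos'])
A,o=case(*C)
for n in("side","scene"):
  P=(cloud(capture(n))-o)@A
  m=(abs(P[...,0]+.018)<.03)&(P[...,1]<-.068)&(P[...,1]>-.11)&(P[...,2]>0)&(P[...,2]<.06);q=P[m];print(n,len(q),q[:,1:].min(0) if len(q) else 0,q[:,1:].max(0) if len(q) else 0)
E
```

```text
time_s: 19.2
tool_pos: [0.2629, -0.2821, 0.1405]
orientation: [0.179, 0.694, 0.672, 0.187]
wrist_force: [-0.4, -0.9, -0.8]
gripper_width: 0.001
grip_force: 0.0
[ 0.25343729 -0.28653239  0.10168549] now->up60, pre
[1.5, 39.9, -69.3] [0.0, 0.0, 0.0]
[-5.4, -27.5, 28.9] [-0.0, -0.2, -0.3]
from pre
[31.  54.5] [0.0, 0.0, 30.5]
[31.6 47.9] [0.0, -0.6, 37.1]
[30.8 41.4] [0.0, 0.2, 43.6]
[28.6 35.1] [0.0, 2.4, 49.9]
[25.2 29.5] [0.0, 5.8, 55.5]
[20.7 24.7] [0.0, 10.3, 60.3]
[20.5 14. ] [0.0, 10.5, 71.0]
[20  4] [-0.0, 11.0, 81.0]
[15  4] [0.0, 16.0, 81.0]
[10  4] [0.0, 21.0, 81.0]
[6 4] [0.0, 25.0, 81.0]
[4 4] [0.0, 27.0, 81.0]
[-1.25410432  0.20651705  2.33676599  0.92037569  0.64030681 -1.9894164 ]
side 94 [-0.07368483  0.0107568 ] [-0.06806864  0.0519628 ]
scene 1 [-0.06847463  0.04823869] [-0.06847463  0.04823869]
```

```bash
python3 -m crank '[[[1,-5,-27,10,0,0,0],[1,-5,-27,40,0,0,0],[1,-5,-27,58,0,0,0],[1,-5,-27,65,0,0,0],[1,-5,-27,72,0,0,0],[1,-5,-25,79,0,0,0],[1,-5,-22,84,0,0,0],[1,-5,-17,89,0,0,0],[1,-5,-17,99,0,0,0],[1,-5,-17,109,0,0,0],[1,-5,-17,109,0,0,0]]]'; python3 flap.py F | head -3; python3 -c "
from h import *;A,o=case(*C);s=observe();print(A.T@(s['tool_pos']-o),A.T@s['wrist_force'],s['joint_pos'])"
```

```text
time_s: 20.4
tool_pos: [0.3042, -0.2901, 0.0381]
orientation: [0.18, 0.694, 0.672, 0.186]
wrist_force: [0.8, -0.0, 1.2]
gripper_width: -0.002
grip_force: 0.0
[ 0.25343729 -0.28653239  0.10168549] now->up60, pre
[1.3, 40.0, -69.3] [0.0, 0.0, 0.0]
[3.2, -12.2, -80.4] [0.0, -0.0, -0.2]
[-0.09378009 -0.00319992  0.02656514] [1.23584298 0.01105127 0.63855878] [-1.14486415  0.53308089  2.3049547   1.43592687  0.47758264 -2.4762995 ]
```

```bash
python3 -m crank '[[[1,0,5,0,0,0,0],[1,0,10,0,0,0,0],[1,0,13,0,0,0,0],[1,0,15,0,0,0,0],[1,0,15,0,0,0,0],[1,0,15,0,0,0,0]]]'; python3 -c "
from h import *;A,o=case(*C);s=observe();print(A.T@(s['tool_pos']-o),A.T@s['wrist_force'],s['joint_pos'])"
```

```text
time_s: 21.0
tool_pos: [0.3107, -0.2891, 0.0436]
orientation: [0.176, 0.697, 0.672, 0.18]
wrist_force: [-62.0, -3.4, -3.1]
gripper_width: -0.0
grip_force: 25.9
[-0.08537461 -0.00201465  0.02803936] [-55.09336725  -4.95583394  28.30577429] [-1.11736719  0.51446125  2.29635485  1.39211814  0.46026268 -2.3961211 ]
```

```bash
python3 -m crank '[[[1,0,-5,0,0,0,0],[1,0,-25,0,0,0,0],[1,0,-25,-60,0,0,0],[1,0,-25,-110,0,0,0],[1,0,-25,-150,0,0,0],[1,0,-25,-180,0,0,0],[1,0,-25,-180,0,0,0]]]'; python3 - <<'E'
from h import *
A,o=case(*C)
for n in("side","scene","wrist"):
  c=capture(n);P=(cloud(c)-o)@A
  if n=="side":
    cr=cv2.resize(c["frame"][225:345,280:440],None,fx=5,fy=5,interpolation=cv2.INTER_CUBIC);cv2.imwrite("pics/s3.png",cr[:,:,::-1])
  m=(abs(P[...,1])<.02)&(P[...,0]<-.062)&(P[...,0]>-.11)&(P[...,2]>0)&(P[...,2]<.06);q=P[m]
  print(n,len(q))
  if len(q)>20:
    for a in range(0,56,6):
      k=(q[:,2]*1000>=a)&(q[:,2]*1000<a+6);print(a,k.sum(),np.round(np.median(q[k][:,0])*1000,1) if k.any() else "")
  for sg in(1,-1):
    m=(abs(P[...,0]+.018)<.02)&(sg*P[...,1]>.062)&(sg*P[...,1]<.11)&(P[...,2]>0)&(P[...,2]<.06);q=P[m]
    print("LR",sg,[(a,k.sum(),np.round(np.median(q[k][:,1])*1000,1)) for a in range(0,56,6) for k in [(q[:,2]*1000>=a)&(q[:,2]*1000<a+6)] if k.sum()>2])
E
```

```text
time_s: 21.7
tool_pos: [0.2034, -0.2915, 0.1934]
orientation: [0.183, 0.694, 0.672, 0.183]
wrist_force: [-0.9, -0.1, -0.2]
gripper_width: 0.0
grip_force: 0.0
side 94
0 0 
6 4 -73.3
12 21 -72.9
18 20 -71.3
24 43 -68.4
30 2 -70.3
36 0 
42 2 -62.2
48 2 -62.2
54 0 
LR 1 []
LR -1 [(12, np.int64(6), np.float64(-73.4)), (18, np.int64(24), np.float64(-69.4)), (24, np.int64(63), np.float64(-70.3)), (30, np.int64(10), np.float64(-62.8)), (42, np.int64(7), np.float64(-67.1)), (48, np.int64(58), np.float64(-65.6))]
scene 26
0 0 
6 1 -73.1
12 1 -71.7
18 5 -70.8
24 19 -68.1
30 0 
36 0 
42 0 
48 0 
54 0 
LR 1 [(6, np.int64(37), np.float64(70.4)), (12, np.int64(57), np.float64(71.0)), (18, np.int64(75), np.float64(70.3)), (24, np.int64(56), np.float64(68.6)), (30, np.int64(8), np.float64(65.7)), (36, np.int64(8), np.float64(67.7)), (42, np.int64(32), np.float64(65.6)), (48, np.int64(41), np.float64(65.9))]
LR -1 [(48, np.int64(33), np.float64(-64.7))]
wrist 808
0 0 
6 3 -75.0
12 92 -74.5
18 168 -72.9
24 384 -69.2
30 17 -66.7
36 16 -64.4
42 24 -63.4
48 104 -62.9
54 0 
LR 1 [(18, np.int64(83), np.float64(69.7)), (24, np.int64(210), np.float64(68.2)), (30, np.int64(5), np.float64(67.3)), (42, np.int64(92), np.float64(64.5)), (48, np.int64(196), np.float64(64.6))]
LR -1 [(42, np.int64(3), np.float64(-64.8)), (48, np.int64(242), np.float64(-65.3))]
```

View pics/s3.png

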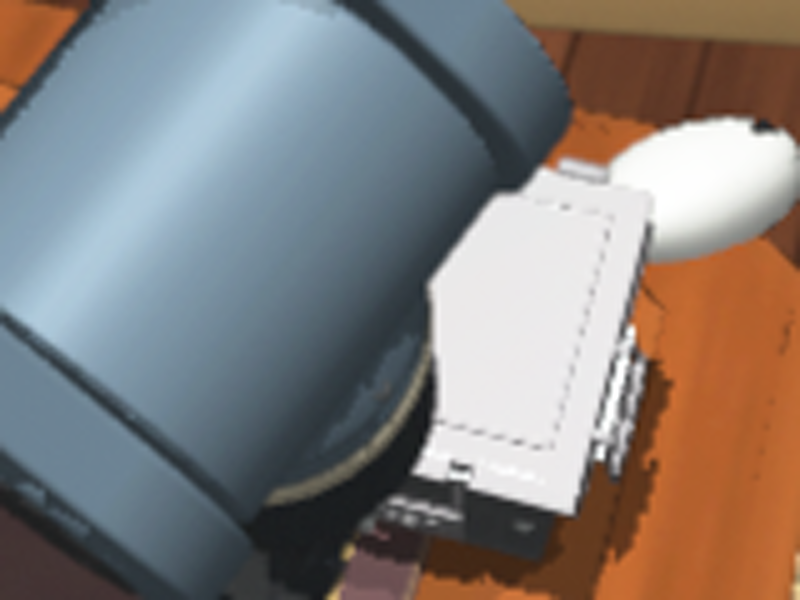

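The right flap lies flat at crop (625,400). The depth says the left one is flat too. The front flap at (430,510) still stands off by about 0.25 rad, because the thicker part of the finger met the lid's brim first. I'll turn the hand 90° so the narrow side (which worked on the left and right flaps) faces the wall.

```bash
python3 - <<'E'
from h import *
A,o=case(*C);B=np.c_[A[:,0],-A[:,1],-A[:,2]]
f=lambda d,z:cp(-60.5-d-11,0,z+22)
rows((f(24,70),B),(f(24,4),B));p=f(24,4)
for d in(16,10,6,4,2):print(d,np.round(B.T@(f(d,4)-p)*1000,1))
E
```

```text
[3.1, 8.7, 115.3] [0.0, 0.1, 89.8]
[3.2, 8.7, 181.3] [0.0, 0.1, 89.8]
16 [ 8. -0. -0.]
10 [14. -0. -0.]
6 [18.  0. -0.]
4 [20. -0. -0.]
2 [22.  0. -0.]
```

```bash
python3 -m crank '[[[1,3,9,20,0,0,90],[1,3,9,20,0,0,90],[1,3,9,20,0,0,90],[1,3,9,20,0,0,90],[1,3,9,20,0,0,90],[1,3,9,20,0,0,90],[1,3,9,20,0,0,90],[1,3,9,20,0,0,90],[1,3,9,20,0,0,90],[1,3,9,20,0,0,90],[1,3,9,20,0,0,90],[1,3,9,60,0,0,90],[1,3,9,100,0,0,90],[1,3,9,140,0,0,90],[1,3,9,165,0,0,90],[1,3,9,181,0,0,90],[1,3,9,181,0,0,90]]]'; python3 -c "
from h import *;A,o=case(*C);s=observe();print(A.T@(s['tool_pos']-o),A.T@s['wrist_force'],s['joint_pos']);B=np.c_[A[:,0],-A[:,1],-A[:,2]];rows((cp(-60.5-35,0,26),B))"
```

```text
time_s: 23.55
tool_pos: [0.3034, -0.2849, 0.0346]
orientation: [-0.007, 0.966, -0.015, 0.257]
wrist_force: [-0.3, 0.1, 1.5]
gripper_width: -0.001
grip_force: 0.0
[-0.09632521  0.00191589  0.02388402] [0.51473029 0.12628116 1.39943271] [-1.14018018  0.54034021  2.31263689  1.45566973  0.47474151 -0.92456944]
[0.8, 1.9, -2.1] [-0.3, 0.2, -0.2]
```

```bash
python3 -m crank '[[[1,8,0,-2,0,0,0],[1,14,0,-2,0,0,0],[1,18,0,-2,0,0,0],[1,19,0,-2,0,0,0],[1,19,0,-2,0,0,0]]]'; python3 -c "
from h import *;A,o=case(*C);s=observe();print(A.T@(s['tool_pos']-o),A.T@s['wrist_force'])"
```

```text
time_s: 24.05
tool_pos: [0.3186, -0.2874, 0.0486]
orientation: [-0.004, 0.966, -0.015, 0.259]
wrist_force: [0.3, 0.4, -0.5]
gripper_width: 0.002
grip_force: 0.0
[-7.61561111e-02 -3.82650235e-05  2.84285278e-02] [ 0.01630869  0.44309153 -0.5818825 ]
```

```bash
python3 -m crank '[[[1,1.5,0,0,0,0,0],[1,3,0,0,0,0,0],[1,3,0,0,0,0,0]]]'; python3 -c "
from h import *;A,o=case(*C);s=observe();print(A.T@(s['tool_pos']-o),A.T@s['wrist_force'])"
```

```text
time_s: 24.35
tool_pos: [0.3191, -0.2873, 0.0487]
orientation: [-0.004, 0.966, -0.016, 0.256]
wrist_force: [-18.1, -2.6, -6.5]
gripper_width: 0.0
grip_force: 0.2
[-7.56264253e-02  9.98709405e-05  2.83431018e-02] [-18.83905281  -3.11619396   3.46201799]
```

```bash
python3 -m crank '[[[1,-4,0,0,0,0,0],[1,-25,0,0,0,0,0],[1,-25,0,-60,0,0,0],[1,-25,0,-110,0,0,0],[1,-25,0,-150,0,0,0],[1,-60,0,-180,0,0,-45],[1,-60,0,-180,0,0,-90],[1,-60,0,-180,0,0,-90],[1,-60,0,-180,0,0,-90],[1,-60,0,-180,0,0,-90],[1,-60,0,-180,0,0,-90],[1,-60,0,-180,0,0,-90],[1,-60,0,-180,0,0,-90],[1,-60,0,-180,0,0,-90],[1,-60,0,-180,0,0,-90],[1,-60,0,-180,0,0,-90],[1,-60,0,-180,0,0,-90]]]'; python3 - <<'E'
from h import *
A,o=case(*C)
for n in("side","scene","wrist"):
  c=capture(n);P=(cloud(c)-o)@A
  if n=="wrist": cv2.imwrite("pics/w4.png",c["frame"][:,:,::-1])
  for nm,ax,sg,m0 in(("F",0,-1,abs(P[...,1])<.02),("L",1,1,abs(P[...,0]+.018)<.02),("R",1,-1,abs(P[...,0]+.018)<.02)):
    v=sg*P[...,ax];m=m0&(v>.058)&(v<.11)&(P[...,2]>0)&(P[...,2]<.06);q=P[m]
    print(n,nm,[(a,int(k.sum()),round(float(np.median(q[k][:,ax])*1000),1)) for a in range(4,54,5) for k in [(q[:,2]*1000>=a)&(q[:,2]*1000<a+5)] if k.sum()>2])
  m=(abs(P[...,0])<.05)&(abs(P[...,1])<.05)&(abs(P[...,2]-.05)<.02);q=P[m];print("lid",len(q),np.polyfit(q[:,0],q[:,2],1))
E
```

```text
time_s: 26.05
tool_pos: [0.1792, -0.2856, 0.1759]
orientation: [0.18, 0.693, 0.672, 0.186]
wrist_force: [-1.0, 0.0, 1.1]
gripper_width: -0.0
grip_force: 0.0
side F [(9, 5, -64.6), (14, 9, -64.3), (19, 21, -60.7), (24, 35, -62.3), (44, 10, -61.4), (49, 27, -60.4)]
side L []
side R [(14, 7, -73.2), (19, 23, -70.9), (24, 60, -70.1), (29, 17, -62.7), (44, 19, -65.5), (49, 95, -61.9)]
lid 1141 [0.00544309 0.05181571]
scene F [(44, 5, -60.0), (49, 26, -59.5)]
scene L [(4, 17, 69.7), (9, 38, 70.6), (14, 65, 70.4), (19, 89, 69.8), (24, 90, 62.6), (29, 48, 60.3), (34, 33, 60.3), (39, 5, 66.8), (44, 83, 64.1), (49, 52, 62.4)]
scene R [(44, 3, -65.3), (49, 64, -62.0)]
lid 2536 [0.00431264 0.05181685]
wrist F [(4, 3, -65.4), (9, 30, -65.7), (14, 64, -66.1), (19, 165, -65.4), (24, 291, -63.6), (29, 10, -62.9), (34, 9, -62.3), (39, 10, -61.7), (44, 58, -63.2), (49, 363, -60.8)]
wrist L [(14, 30, 70.6), (19, 59, 68.3), (24, 272, 67.7), (29, 10, 61.1), (39, 3, 67.0), (44, 250, 64.8), (49, 357, 60.2)]
wrist R [(44, 33, -64.8), (49, 430, -61.6)]
lid 17478 [0.00199986 0.05189697]
```

View pics/w4.png

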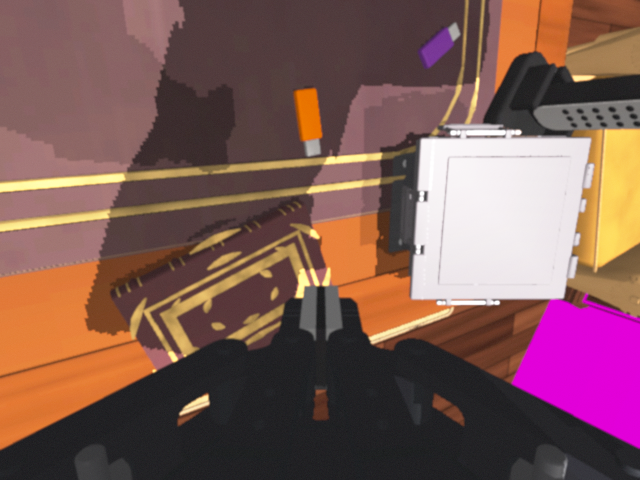

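The lid is shut, with a slope of about 0.002, and the three flaps lie along their walls: left at (482,130), right at (468,301) and front at (418,222). The side flaps met the finger within 1 mm of their folded position. The front flap did so once the roughly 2 mm error in the case's x position is allowed for. Handing in.

```bash
python3 -c "
from bench import *
print(sign_off())"
```

```text
the job is handed in; nothing more can be done
None
```

I handed the job in at about 26 s: the memory stick is in the case, the lid is shut, and the three flaps are pressed down along their walls. The last depth readings agreed, though those on the right flap were sparse. `sign_off()` gave no verdict, and I didn't re-measure the eraser, clip and mouse, though no planned move went near them.

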